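# Fit the spacer sleeve on the upright shaft under the bench magnifier

### The arm

A 7-joint arm with a two-finger parallel gripper is mounted at the origin on the work surface. World frame = base frame: x ahead of the robot, y to its left, z up, the work surface at z = 0. Lengths are in m, angles in rad, forces in N, time in s.
With the tool pointing down it reaches from about 0.4 to 0.85 m from the base axis. Payload 10.4 kg.
Tool frame: the origin (TCP) lies midway between the tips of the shut fingers; the grasp point (between the pads) lies 19 mm behind it; y points along the fingers, x is the direction in which the jaws open and shut, and the axes are right-handed (so a half turn about y gives the same grasp; the last joint's range is limited). The gripper opens to 85 mm and grips with 20 to 120 N. Pads are 22 mm wide; open, the fingers measure 114 mm over their backs; the gripper's body (76 mm by 85 mm) begins 54 mm behind the grasp point. The pads swing forward as they close: fully open they stand 13 mm farther back than shut.
Start: joints at [1.194, 0.332, -0.065, 1.46, 0.022, 1.35, -0.088], TCP at [0.217, -0.586, 0.231] pointing down, gripper open.
Joint ranges: [-2.6, 2.6], [-0.5, 2.12], [-1.47, 1.34], [0.16, 2.42], [-1.27, 4.41], [0.06, 2.06], [-2.6, 2.6]. Speed limits (rad/s): [2.22, 2.22, 2.79, 2.79, 3.14, 3.14, 3.14].

### API

Orientations are given as a unit quaternion [x, y, z, w].
In Python, from station import arm gives the robot as it stands.
- The arm moves only by the tool carry_out, never from a script. Its argument "motion" is a list that holds one entry, the list of rows, each a list of 7 numbers: the shift along the tool's x, y, z in m, then the turn, a rotation vector about the tool's x, y, z in degrees, then the finger opening in m, from 0 to 0.0854. A call has exactly 8 rows; each row shifts and turns the pose as measured when the row begins, along the tool's axes as they then stand; what a row does not reach is not made up. A row lasts 1/8 s, in which the tool goes at most 62.5 mm and 10.7 degrees, less where a joint would pass 70% of its speed; a pose out of reach is approached as far as the arm can. A call is refused whole if a number of a shift passes 0.0625 or a number of a turn 10.7, either way. A call with a gripper value outside its range is refused whole. The fingers move at their own pace and stop on an object; "force" is the grip in N (left out, the last holds). Time passes only in rows, so rows that do not move let the fingers close, or fill a call up. It gives the time, the measured TCP pose, the force and the opening at its end, in the units of the state.
- arm.sense(): the state, without advancing time (a new reading comes with each control period).
- arm.read_camera(name): name is "scene" or "top" or "wrist"; returns a dict with "color" (400x640x3 uint8, red, green, blue), "intrinsics" (3x3 intrinsics, pixels), "camera_from_world" (4x4, takes a point from world to camera coordinates); the wrist camera has in their place "tool_from_camera" (4x4, takes a point from camera to tool coordinates, whose origin is the TCP and whose axes are the tool frame's). Camera axes: x right, y up, looking along -z (the intrinsics and any distortion apply to the point x, -y, -z); pixel columns grow to the right and rows downward; lengths in m; the calibration is good to about 2 mm. A picture is of the moment at which its call begins: read the wrist's pose just before it. There is no depth.
- arm.hand_in(): hands the job in, once; it reports no verdict.
The state is a dict: "time": time; "qpos": joint angles; "joint_vel": joint speeds; "effort": joint torques, N m; "tcp_pos": TCP position; "eef_rot": TCP orientation; "ft_force": force on the tool from outside, world axes, zero at the start; "wrist_torque": the same for the moment, N m; "width": finger opening in m.
Only numpy, scipy, OpenCV 4.12 (cv2) and the standard library are available. Lean on these libraries where they do the work, as an engineer would, in place of code of your own. Each camera call takes 0.05 s, during which the arm holds its last target. There are 200 camera calls.

### The job

Swing the magnifier a full quarter turn or more aside so that it is clear of the upright shaft. Then take the silver sleeve off its slanted rack peg, slide it over the top of the shaft and, keeping hold of it, lower it all the way until it rests on the dark collar; only then let go. Leave the magnifier swung aside, and leave the brass sleeve and the other things on the bench where they are.

Things in the scene. Friction and masses are not known exactly. Their poses are not given: they have to be found in the camera images.
- fixture: Fixture fixed to the bench: blue base plate 220 x 140 x 25 mm (x from -70 to +150 mm). On it a dark round collar, 64 mm across, top 40 mm above the bench, from which the steel shaft rises. Origin on the shaft's axis at bench height; z up; x points from the shaft to the magnifier's post, 110 mm from the shaft axis, 18 mm thick, its black hub reaching 199 mm high.
- shaft_top (a point): Centre of the top of the upright steel shaft, 140 mm above the bench, 100 mm above the collar. The shaft is 28 mm in diameter; its top 6 mm taper to 20 mm.
- magnifier (a joint): Swing angle (rad) about the post, at x 110 mm in the fixture's frame. At 0 the arm points along the fixture's -x and the lens (74 mm across, centre 110 mm from the post axis, 181 to 195 mm above the bench) is over the shaft; growing values swing it to the fixture's -y side (counter-clockwise from above), stop at 1.75. Starts at 0 to 0.2; stiff (2 N at the pin), stays where left.
- magnifier_grip (a point): Point to grip or push on the red upright pin that stands on the magnifier's arm: pin 14 mm thick, from 193 to 240 mm above the bench; the point is on its axis at 225 mm, 60 mm from the post axis.
- rack: Wooden rack fixed to the bench, 220 mm wide along y, its sloping board carrying two steel pegs at y = +65 and -65 mm. Pegs 24 mm thick, 60 mm long, leaning 30 degrees from vertical towards the rack's +x side (roughly away from the robot), starting from the board's face 50 mm above the bench at x = 0. Origin at bench height below the middle of the board; z up.
- silver_sleeve: Silver aluminium sleeve (tube), 42 mm outer and 30.4 mm inner diameter, 90 mm long, about 0.17 kg, loose on one of the two rack pegs (either one), its lower end on the board, so that it leans 30 degrees like the peg. Its z axis runs along its bore; origin at the centre of the lower end. Both ends are alike.
- silver_sleeve_mid (a point): Centre of the silver sleeve, halfway along its bore (45 mm from either end). When seated on the collar it is 85 mm above the bench.
- brass_sleeve: Brass sleeve of the same size, about 0.4 kg, on the other rack peg; to be left there. Origin at the centre of its lower end, z along its bore.
- green_tube: Green tube standing on the bench, 42 mm in diameter, 170 mm tall; a bystander. Origin at the centre of its underside.
- screwdriver: Black-handled screwdriver, 200 mm long, lying on the bench; a bystander. Its x axis runs along it.
- seal_ring: Black rubber seal ring lying on the bench, 72 mm across, 12 mm thick; a bystander. Origin at the centre of its underside.
There are look-alikes about, which are no part of the job. Of the things shaped like the silver_sleeve, the silver one is meant.

How it is judged:
By the outcome, as a careful person would: the job done as asked, in the order asked, and still so for the second after the job is handed in, with the robot touching nothing.
It also fails if it takes over 67 s, if anything falls off the work surface, if the arm or the gripper's body presses on something with over 40 N, if the wrist force passes 120 N, or if a joint passes its speed limit or range.

## Working session

There is one attempt and no reset: what is moved stays moved. The work goes in short steps, Python scripts to look and compute and a tool call to move; the robot and the scene stay as the last step left them, time stands still between calls to the robot, and variables do not carry over. Pictures are saved under pics/ and viewed, about 8 in all and at most 12, crops included, and the job is handed in when it is done.

Besides the shell and the picture viewer there is one more tool, called as name(argument=value, ...) on one line, values as JSON. carry_out: Moves the arm, as the interface text tells. Its arguments: {"type":"object","properties":{"motion":{"type":"array"},"force":{"type":"number"}},"required":["motion"]}

```bash
mkdir -p pics; ls
python3 - <<'E'
from station import arm
import cv2,numpy as np
np.set_printoptions(precision=4,suppress=True)
s=arm.sense();print(s)
for n in("scene","top","wrist"):
    c=arm.read_camera(n);cv2.imwrite(f"pics/{n}0.png",c["color"][:,:,::-1])
    print(n,[ (k,v) for k,v in c.items() if k!="color"])
E
```

```text
pics
{'time': 0.0, 'qpos': array([ 1.1944,  0.3329, -0.0647,  1.461 ,  0.0216,  1.3499, -0.0885]), 'joint_vel': array([ 0.0011, -0.0009,  0.0001, -0.0002,  0.0026, -0.0001, -0.0013]), 'effort': array([ -0.0003, -62.545 ,   0.0488, -39.1614,   0.0161,   0.0097,
         0.    ]), 'tcp_pos': array([ 0.2164, -0.5859,  0.2305]), 'eef_rot': array([-0.5799,  0.4046, -0.4038,  0.5805]), 'ft_force': array([ 0.3889, -1.034 , -0.1321]), 'wrist_torque': array([-0.0336, -0.0191, -0.004 ]), 'width': 0.0854082177739212}
scene [('intrinsics', array([[420.0166,   0.    , 321.1408],
       [  0.    , 420.0166, 199.4321],
       [  0.    ,   0.    ,   1.    ]])), ('camera_from_world', array([[-0.8746,  0.4848,  0.0109,  0.509 ],
       [-0.3821, -0.7027,  0.6002,  0.1322],
       [ 0.2986,  0.5208,  0.7998, -1.546 ],
       [ 0.    ,  0.    ,  0.    ,  1.    ]]))]
top [('intrinsics', array([[519.7538,   0.    , 324.0284],
       [  0.    , 519.7538, 191.4809],
       [  0.    ,   0.    ,   1.    ]])), ('camera_from_world', array([[-0.0095, -0.9999,  0.0096,  0.005 ],
       [ 0.9872, -0.0078,  0.1592, -0.5968],
       [-0.1591,  0.0109,  0.9872, -1.4446],
       [ 0.    ,  0.    ,  0.    ,  1.    ]]))]
wrist [('intrinsics', array([[324.2138,   0.    , 316.0824],
       [  0.    , 324.2138, 196.2596],
       [  0.    ,   0.    ,   1.    ]])), ('tool_from_camera', array([[ 1.    ,  0.0004, -0.0006, -0.0002],
       [-0.0007,  0.2635, -0.9647, -0.1413],
       [-0.0003,  0.9647,  0.2635,  0.0671],
       [ 0.    ,  0.    ,  0.    ,  1.    ]]))]
```

View pics/scene0.png

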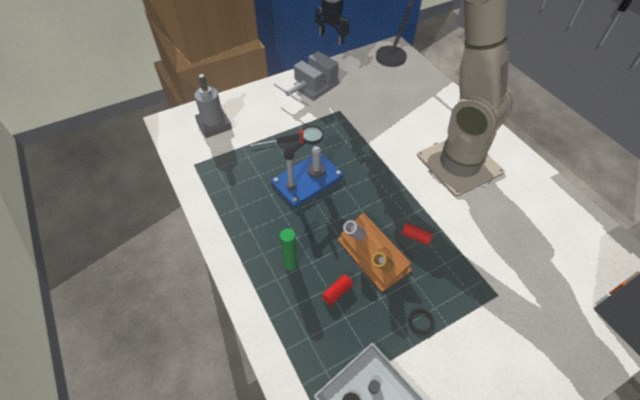

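View pics/top0.png

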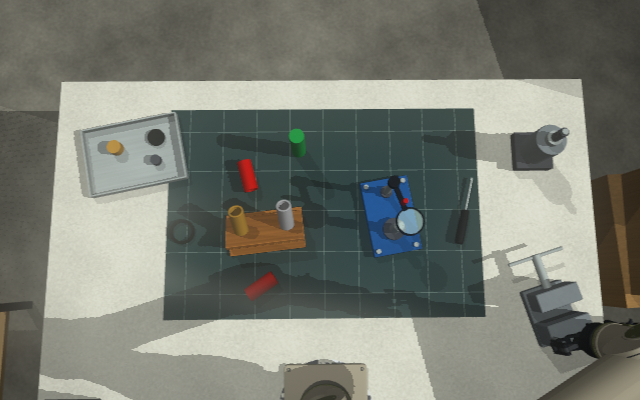

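```bash
cat > h.py <<'E'
from station import arm
import cv2,numpy as np
from scipy.spatial.transform import Rotation as R
np.set_printoptions(precision=4,suppress=True)
def ray(c,px):
    K=c["intrinsics"]; T=c["camera_from_world"] if "camera_from_world" in c else c["cfw"]
    p=np.atleast_2d(np.float64(px)); d=np.c_[(p[:,0]-K[0,2])/K[0,0],-(p[:,1]-K[1,2])/K[1,1],-np.ones(len(p))]
    return -T[:3,:3].T@T[:3,3], d@T[:3,:3]
def onz(c,px,z):
    o,d=ray(c,px); return o+d*((z-o[2])/d[:,2])[:,None]
def tri(c1,p1,c2,p2):
    o1,d1=ray(c1,p1);o2,d2=ray(c2,p2);A=np.c_[d1[0],-d2[0]]
    t=np.linalg.lstsq(A,o2-o1,rcond=None)[0];a=o1+d1[0]*t[0];b=o2+d2[0]*t[1]
    return (a+b)/2,np.linalg.norm(a-b)
def proj(c,P):
    T=c["camera_from_world"] if "camera_from_world" in c else c["cfw"]
    q=np.atleast_2d(P)@T[:3,:3].T+T[:3,3];K=c["intrinsics"]
    return np.c_[K[0,0]*q[:,0]/-q[:,2]+K[0,2],K[1,2]-K[1,1]*q[:,1]/-q[:,2]]
def wrist():
    s=arm.sense();c=dict(arm.read_camera("wrist"));W=np.eye(4)
    W[:3,:3]=R.from_quat(s["eef_rot"]).as_matrix();W[:3,3]=s["tcp_pos"]
    c["cfw"]=np.linalg.inv(W@c["tool_from_camera"]);return c
E
python3 - <<'E'
from h import *
t=arm.read_camera("top");s=arm.read_camera("scene")
for n,c in(("top",t),("scene",s)):
    h=cv2.cvtColor(c["color"],cv2.COLOR_RGB2HSV)
    for nm,lo,hi in(("blue",(105,150,60),(125,255,255)),("wood",(5,120,60),(18,255,255)),("red",(0,200,120),(3,255,255)),("green",(50,150,50),(75,255,255)),("brass",(19,120,60),(28,255,255))):
        m=cv2.inRange(h,lo,hi);cs,_=cv2.findContours(m,0,2)
        for k in cs:
            if cv2.contourArea(k)>8 and (nm!="blue" or cv2.boundingRect(k)[1]>140): print(n,nm,cv2.contourArea(k),cv2.boundingRect(k),cv2.boxPoints(cv2.minAreaRect(k)).round(1).tolist())
cr=lambda c,x,y:cv2.resize(c["color"][y:y+75,x:x+100],None,fx=4,fy=4,interpolation=cv2.INTER_CUBIC)
im=np.vstack([np.hstack([cr(t,345,170),cr(t,220,185)]),np.hstack([cr(s,260,120),cr(s,325,210)])])
cv2.imwrite("pics/crop1.png",im[:,:,::-1])
E
```

```text
top blue 2082.0 (360, 178, 62, 79) [[359.0, 183.1999969482422], [406.8999938964844, 173.60000610351562], [421.79998779296875, 248.0], [373.8999938964844, 257.6000061035156]]
top blue 172.0 (398, 175, 15, 32) [[396.5, 176.60000610351562], [406.1000061035156, 174.39999389648438], [413.1000061035156, 205.8000030517578], [403.3999938964844, 207.89999389648438]]
top wood 2413.0 (225, 207, 81, 49) [[221.1999969482422, 215.6999969482422], [300.79998779296875, 206.1999969482422], [305.70001220703125, 246.8000030517578], [226.10000610351562, 256.29998779296875]]
top wood 1777.5 (602, 174, 38, 134) [[602.0, 174.0], [639.0, 174.0], [639.0, 307.0], [602.0, 307.0]]
top red 314.0 (239, 159, 18, 33) [[238.0, 161.10000610351562], [249.1999969482422, 158.10000610351562], [257.29998779296875, 189.10000610351562], [246.10000610351562, 192.0]]
top green 225.5 (289, 129, 17, 28) [[288.0, 129.60000610351562], [302.3999938964844, 127.80000305175781], [305.79998779296875, 155.39999389648438], [291.3999938964844, 157.1999969482422]]
top brass 372.0 (228, 205, 20, 31) [[226.3000030517578, 207.89999389648438],
[... 459 characters left out ...]
2]]
scene wood 22.0 (610, 282, 16, 12) [[610.0, 292.0], [623.7999877929688, 281.3999938964844], [625.0999755859375, 283.1000061035156], [611.2999877929688, 293.70001220703125]]
scene wood 2436.0 (338, 213, 73, 78) [[333.5, 240.0], [362.8999938964844, 212.3000030517578], [413.8999938964844, 266.5], [384.5, 294.20001220703125]]
scene red 17.0 (334, 282, 11, 8) [[334.0, 289.0], [337.20001220703125, 280.8999938964844], [344.29998779296875, 283.70001220703125], [341.1000061035156, 291.79998779296875]]
scene red 12.5 (342, 276, 8, 7) [[341.0, 279.0], [344.5, 275.5], [349.0, 280.0], [345.5, 283.5]]
scene green 117.5 (281, 229, 13, 14) [[281.0, 229.0], [293.0, 229.0], [293.0, 242.0], [281.0, 242.0]]
```

View pics/crop1.png

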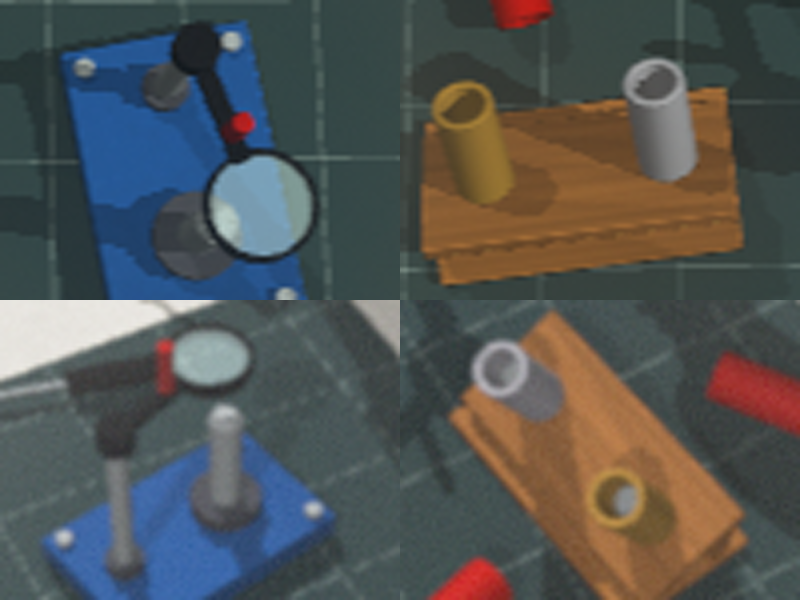

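Run:
```python
from h import *
t=arm.read_camera("top");s=arm.read_camera("scene")
h=cv2.cvtColor(t["color"],cv2.COLOR_RGB2HSV);m=cv2.inRange(h,(105,140,50),(125,255,255));m[:, :340]=0;m[:,440:]=0;m[:160]=0;m[270:]=0
pts=np.argwhere(m)[:,::-1].astype(float)
P=onz(t,pts,.025);r=cv2.minAreaRect(np.float32(P[:,:2]*1000));print("plate",r,cv2.boxPoints(r))
print("pin",onz(t,(405.1,200.1),.24),"hub",onz(t,(393.9,181.4),.199),"lens",onz(t,(410.1,220.9),.195))
print("shaft scene",onz(s,(315.6,147.4),.14))
print("silver top ring top",onz(t,(283.6,205.4),.128),"scene",onz(s,(349.6,226.6),.128),"tri",tri(t,(283.6,205.4),s,(349.6,226.6)))
m=cv2.inRange(h,(5,120,60),(18,255,255));m[:,350:]=0
# rack front/rear upper edges by fit: rear-edge crop points
e=np.array([[421,125],[728,90],[420,248],[742,243-30]])
print("brass ring",onz(t,(220+63/4-.4,185+104/4-.4),.128), "rack yaw pts", onz(t,np.c_[(e[:,0]-400)/4+220,e[:,1]/4+185],.05))
```

```text
plate ((528.9835205078125, -191.71469116210938), (218.97206115722656, 141.3981475830078), 9.985305786132812) [[ 408.897  -141.0709]
 [ 433.4149 -280.3272]
 [ 649.07   -242.3584]
 [ 624.5522 -103.1021]]
pin [[ 0.5425 -0.2001  0.24  ]] hub [[ 0.5974 -0.1797  0.199 ]] lens [[ 0.4949 -0.2187  0.195 ]]
shaft scene [[ 0.491  -0.2051  0.14  ]]
silver top ring top [[0.5467 0.1102 0.128 ]] scene [[0.5503 0.1107 0.128 ]] tri (array([0.548 , 0.1097, 0.1245]), np.float64(0.002345991303105214))
brass ring [[0.5336 0.2401 0.128 ]] rack yaw pts [[0.5274 0.281  0.05  ]
 [0.5507 0.063  0.05  ]
 [0.4405 0.2799 0.05  ]
 [0.463  0.0534 0.05  ]]
```

```bash
cat >> h.py <<'E'
from scipy.spatial.transform import Slerp
def down(x,tilt=(0,0,-1)):
    "tool rotation with y=approach, x near given"
    y=np.float64(tilt);y/=np.linalg.norm(y);x=np.float64(x);x-=y*(x@y);x/=np.linalg.norm(x)
    return R.from_matrix(np.c_[x,y,np.cross(x,y)])
def plan(wps,n,w,start=None):
    "wps: list of (pos,R,rows)"
    s=arm.sense();p=s["tcp_pos"];r=R.from_quat(s["eef_rot"])
    for P,Q,k in wps:
        P=np.float64(P);sl=Slerp([0,1],R.concatenate([r,Q]))
        for i in range(k):
            a=p+(P-p)*i/k;b=p+(P-p)*(i+1)/k;ra,rb=sl(i/k),sl((i+1)/k)
            d=ra.inv().apply(b-a);t=np.degrees((ra.inv()*rb).as_rotvec())
            print("["+",".join(f"{v:.4f}" for v in d)+","+",".join(f"{v:.2f}" for v in t)+f",{w}],")
        p,r=P,Q
def st(P=None,Q=None):
    s=arm.sense();r=R.from_quat(s["eef_rot"]);print("t",s["time"],"tcp",s["tcp_pos"],"w",s["width"],"F",s["ft_force"],"T",s["wrist_torque"],"q",s["qpos"])
    if P is not None: print("err tool",r.inv().apply(np.float64(P)-s["tcp_pos"]),np.degrees((r.inv()*Q).as_rotvec()))
E
python3 - <<'E'
from h import *
s=arm.sense();r=R.from_quat(s["eef_rot"]);print(r.as_matrix())
an=np.radians(290.4);x=np.array([np.cos(an),np.sin(an),0])
if x@r.as_matrix()[:,0]<0: x=-x
print(x)
Q=down(x)
plan([((.30,-.45,.32),Q,6),((.5425,-.2001,.32),Q,10)],0,.085)
E
```

```text
[[ 0.3465 -0.0001  0.9381]
 [-0.9381  0.0002  0.3465]
 [-0.0002 -1.      0.    ]]
[ 0.3486 -0.9373  0.    ]
[-0.0165,-0.0148,0.0209,-0.00,-0.02,-0.00,0.085],
[-0.0165,-0.0148,0.0209,-0.00,-0.02,-0.00,0.085],
[-0.0165,-0.0148,0.0209,-0.00,-0.02,-0.00,0.085],
[-0.0165,-0.0148,0.0209,-0.00,-0.02,-0.00,0.085],
[-0.0165,-0.0148,0.0209,-0.00,-0.02,-0.00,0.085],
[-0.0164,-0.0148,0.0209,-0.00,-0.02,-0.00,0.085],
[-0.0150,-0.0000,0.0314,0.00,0.00,0.00,0.085],
[-0.0150,-0.0000,0.0314,0.00,0.00,0.00,0.085],
[-0.0150,-0.0000,0.0314,0.00,0.00,0.00,0.085],
[-0.0150,-0.0000,0.0314,0.00,0.00,0.00,0.085],
[-0.0150,-0.0000,0.0314,0.00,0.00,0.00,0.085],
[-0.0150,-0.0000,0.0314,0.00,0.00,0.00,0.085],
[-0.0150,-0.0000,0.0314,0.00,0.00,0.00,0.085],
[-0.0150,-0.0000,0.0314,0.00,0.00,0.00,0.085],
[-0.0150,-0.0000,0.0314,0.00,0.00,0.00,0.085],
[-0.0150,-0.0000,0.0314,0.00,0.00,0.00,0.085],
```

carry_out(motion=[[[-0.0165,-0.015,0.021,0,0,0,0.085],[-0.0165,-0.015,0.021,0,0,0,0.085],[-0.0165,-0.015,0.021,0,0,0,0.085],[-0.0165,-0.015,0.021,0,0,0,0.085],[-0.0165,-0.015,0.021,0,0,0,0.085],[-0.0165,-0.015,0.021,0,0,0,0.085],[-0.015,0,0.031,0,0,0,0.085],[-0.015,0,0.031,0,0,0,0.085]]], force=40)

```text
time: 1.35
tcp_pos: [0.3497, -0.3962, 0.3238]
eef_rot: [0.579, -0.406, 0.406, -0.579]
ft_force: [0.2, 0.0, 0.1]
width: 0.0854
```

carry_out(motion=[[[-0.015,0,0.031,0,0,0,0.085],[-0.015,0,0.031,0,0,0,0.085],[-0.015,0,0.031,0,0,0,0.085],[-0.015,0,0.031,0,0,0,0.085],[-0.015,0,0.031,0,0,0,0.085],[-0.015,0,0.031,0,0,0,0.085],[-0.015,0,0.031,0,0,0,0.085],[0,0,0,0,0,0,0.085]]])

```text
time: 2.35
tcp_pos: [0.5241, -0.2146, 0.3244]
eef_rot: [-0.58, 0.404, -0.405, 0.58]
ft_force: [-0.1, -0.9, 0.4]
width: 0.0851
```

Run:
```python
from h import *
Q=down((.3486,-.9373,0));st((.5425,-.2001,.32),Q)
c=wrist();cv2.imwrite("pics/w1.png",c["color"][:,:,::-1])
print(proj(c,[(.5425,-.2001,.24),(.4896,-.1986,.14),(.598,-.1795,.199)]))
```

```text
t 2.35 tcp [ 0.5241 -0.2146  0.3244] w 0.0850946065457147 F [-0.0602 -0.942   0.4185] T [-0.0219  0.0523  0.035 ] q [ 0.6636  0.1966 -0.4176  1.4498  0.0797  1.5109 -0.9705]
err tool [-0.0073  0.0044  0.0223] [-0.0396 -0.2409  0.0445]
[[305.7417 173.3798]
 [290.1629 200.9949]
 [306.356   88.7028]]
```

View pics/w1.png

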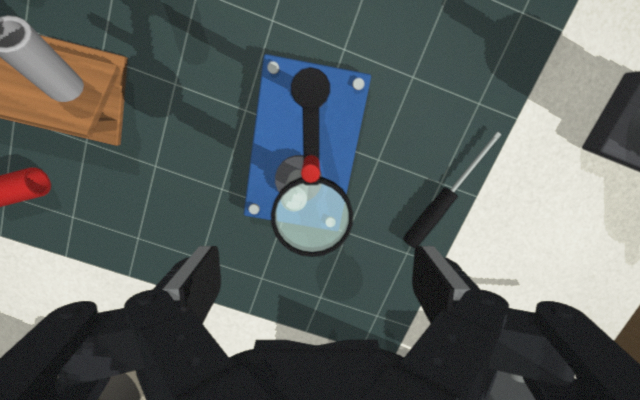

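carry_out(motion=[[[-0.004,0,0.022,0,0,0,0.085],[0,0.02,0,0,0,0,0.085],[0,0.025,0,0,0,0,0.085],[0,0.025,0,0,0,0,0.085],[0,0.025,0,0,0,0,0.085],[0,0.015,0,0,0,0,0.085],[0,0,0,0,0,0,0.085],[0,0,0,0,0,0,0.085]]])

```text
time: 3.4
tcp_pos: [0.5393, -0.2144, 0.2133]
eef_rot: [0.579, -0.407, 0.411, -0.575]
ft_force: [-0.7, 0.1, -0.5]
width: 0.0849
```

Run:
```python
from h import *
Q=down((.3486,-.9373,0));st((.5437,-.2035,.206),Q)
```

```text
t 3.4 tcp [ 0.5393 -0.2144  0.2133] w 0.08489330949432876 F [-0.7149  0.0912 -0.5217] T [ 0.0198 -0.0205  0.0166] q [ 0.6471  0.2715 -0.4187  1.5949  0.1198  1.2964 -1.0233]
err tool [-0.0088  0.0073  0.0078] [ 0.0434 -1.0527  0.3903]
```

carry_out(motion=[[[-0.009,0.004,0.009,0,-1,0,0.085],[0,0.003,0,0,0,0,0.085],[0,0,0,0,0,0,0.0],[0,0,0,0,0,0,0.0],[0,0,0,0,0,0,0.0],[0,0,0,0,0,0,0.0],[0,0,0,0,0,0,0.0],[0,0,0,0,0,0,0.0]]], force=30)

```text
time: 4.4
tcp_pos: [0.5462, -0.202, 0.2079]
eef_rot: [0.582, -0.401, 0.406, -0.58]
ft_force: [0.4, 0.4, 0.1]
width: 0.0133
```

Run:
```python
from h import *
Q=down((.3486,-.9373,0));st((.5437,-.2035,.206),Q)
```

```text
t 4.4 tcp [ 0.5462 -0.202   0.2079] w 0.013260495524079473 F [0.3785 0.3772 0.0634] T [0.1927 0.0074 0.043 ] q [ 0.6305  0.2787 -0.4283  1.5988  0.1259  1.2842 -1.0323]
err tool [ 0.0005  0.0019 -0.0028] [-0.0941  0.0381  0.4903]
```

carry_out(motion=[[[0.0083,0,0.0006,0,-8,0,0.0],[0.0083,0,0.0006,0,-8,0,0.0],[0.0083,0,0.0006,0,-8,0,0.0],[0.0083,0,0.0006,0,-8,0,0.0],[0.0083,0,0.0006,0,-8,0,0.0],[0.0083,0,0.0006,0,-8,0,0.0],[0.0083,0,0.0006,0,-8,0,0.0],[0.0083,0,0.0006,0,-8,0,0.0]]])

```text
time: 5.4
tcp_pos: [0.596, -0.2386, 0.208]
eef_rot: [0.708, -0.022, 0.022, -0.705]
ft_force: [-2.4, 2.9, 2.2]
width: 0.0131
```

```bash
cat >> h.py <<'E'
def swing():
    s=arm.sense();d=s["tcp_pos"][:2]-[.599,-.182];a=np.arctan2(d[1],d[0])%(2*np.pi)
    x=R.from_quat(s["eef_rot"]).as_matrix()[:,0];print("swing",a-np.radians(190),"r",np.hypot(*d),"tool yaw swing",np.arctan2(x[1],x[0])-np.radians(-80))
E
python3 - <<'E'
from h import *
st();swing()
E
```

```text
t 5.4 tcp [ 0.596  -0.2386  0.208 ] w 0.013071831502813937 F [-2.4479  2.8942  2.1577] T [0.5285 0.3475 0.0169] q [ 0.7238  0.4388 -0.564   1.4212  0.2392  1.3489  0.0886]
swing 1.3431998661596736 r 0.05672798948404496 tool yaw swing 1.33461690913445
```

carry_out(motion=[[[0.0083,0,0.0006,0,-8,0,0.0],[0.0083,0,0.0006,0,-8,0,0.0],[0.003,0,0.0,0,-3,0,0.0],[0,0,0,0,0,0,0.0],[0,0,0,0,0,0,0.0],[0,0,0,0,0,0,0.0],[0,0,0,0,0,0,0.0],[0,0,0,0,0,0,0.0]]])

```text
time: 6.4
tcp_pos: [0.6157, -0.2363, 0.208]
eef_rot: [0.701, 0.098, -0.099, -0.699]
ft_force: [1.2, 0.8, -0.1]
width: 0.0131
```

Run:
```python
from h import *
st();swing()
```

```text
t 6.4 tcp [ 0.6157 -0.2363  0.208 ] w 0.013065191193755769 F [ 1.1766  0.7651 -0.0538] T [ 0.1791 -0.2501  0.083 ] q [ 0.7304  0.4907 -0.6158  1.3653  0.2843  1.3741  0.3942]
swing 1.695117111612943 r 0.05683188593609907 tool yaw swing 1.6753502244746508
```

carry_out(motion=[[[0,0,0,0,0,0,0.06],[0,0,0,0,0,0,0.06],[0,0,0,0,0,0,0.06],[0,0,0,0,0,0,0.06],[0,-0.03,0,0,0,0,0.06],[0,-0.03,0,0,0,0,0.06],[0,-0.03,0,0,0,0,0.06],[0,-0.03,0,0,0,0,0.06]]])

```text
time: 7.4
tcp_pos: [0.6143, -0.2366, 0.3282]
eef_rot: [0.7, 0.095, -0.101, -0.7]
ft_force: [-0.6, -0.3, 0.0]
width: 0.0603
```

Run:
```python
from h import *
st()
c=arm.read_camera("top");cv2.imwrite("pics/t2.png",c["color"][:,:,::-1])
a=np.array([np.cos(np.radians(5.8))*.5,np.sin(np.radians(5.8))*.5,.8660])
mid=np.array([.548,.110,.127])-.045*a
x=np.array([np.sin(np.radians(5.8)),-np.cos(np.radians(5.8)),0])
Q=down(x,-a);g=mid+a*.020;T=g-a*.019;pre=T+a*.11
print("mid",mid,"T",T,"pre",pre)
plan([((.60,-.15,.34),R.from_quat(arm.sense()["eef_rot"]),3),(pre,Q,10),],0,.085)
```

```text
t 7.4 tcp [ 0.6143 -0.2366  0.3282] w 0.06027025910587629 F [-0.6089 -0.2512  0.017 ] T [-0.0017  0.0164 -0.039 ] q [ 0.7068  0.4529 -0.6232  1.1612  0.2611  1.6104  0.4197]
mid [0.5256 0.1077 0.088 ] T [0.5261 0.1078 0.0889] pre [0.5808 0.1133 0.1842]
[0.0030,-0.0025,0.0292,0.00,0.00,0.00,0.085],
[0.0030,-0.0025,0.0292,0.00,0.00,0.00,0.085],
[0.0030,-0.0025,0.0292,0.00,0.00,0.00,0.085],
[0.0054,0.0155,0.0259,-2.16,9.75,2.61,0.085],
[0.0016,0.0143,0.0271,-2.16,9.75,2.61,0.085],
[-0.0024,0.0133,0.0275,-2.16,9.75,2.61,0.085],
[-0.0065,0.0125,0.0272,-2.16,9.75,2.61,0.085],
[-0.0105,0.0119,0.0262,-2.16,9.75,2.61,0.085],
[-0.0143,0.0115,0.0246,-2.16,9.75,2.61,0.085],
[-0.0178,0.0113,0.0222,-2.16,9.75,2.61,0.085],
[-0.0208,0.0114,0.0194,-2.16,9.75,2.61,0.085],
[-0.0233,0.0118,0.0161,-2.16,9.75,2.61,0.085],
[-0.0252,0.0123,0.0124,-2.16,9.75,2.61,0.085],
```

View pics/t2.png

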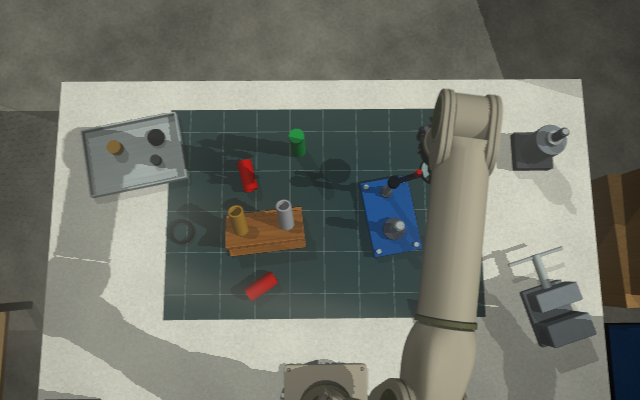

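carry_out(motion=[[[0.003,-0.003,0.029,0,0,0,0.085],[0.003,-0.003,0.029,0,0,0,0.085],[0.003,-0.003,0.029,0,0,0,0.085],[0.0054,0.0155,0.026,-2.2,9.7,2.6,0.085],[0.0016,0.0143,0.027,-2.2,9.7,2.6,0.085],[-0.0024,0.0133,0.0275,-2.2,9.7,2.6,0.085],[-0.0065,0.0125,0.027,-2.2,9.7,2.6,0.085],[-0.0105,0.012,0.026,-2.2,9.7,2.6,0.085]]])

```text
time: 8.45
tcp_pos: [0.5886, -0.0092, 0.264]
eef_rot: [0.748, -0.275, 0.14, -0.588]
ft_force: [1.0, -1.1, 0.1]
width: 0.0851
```

Run:
```python
from h import *
a=np.array([np.cos(np.radians(5.8))*.5,np.sin(np.radians(5.8))*.5,.8660])
x=np.array([np.sin(np.radians(5.8)),-np.cos(np.radians(5.8)),0])
Q=down(x,-a);pre=np.array([.5808,.1133,.1842]);st(pre,Q)
plan([(pre,Q,7)],0,.085)
```

```text
t 8.45 tcp [ 0.5886 -0.0092  0.264 ] w 0.08512295385114817 F [ 0.9507 -1.0865  0.0731] T [ 0.1602 -0.2703 -0.018 ] q [ 0.2392  0.4911 -0.5523  1.2613  0.3334  1.7414 -0.8869]
err tool [-0.0677  0.059   0.1157] [-10.6325  47.415   13.2766]
[-0.0097,0.0084,0.0165,-1.52,6.77,1.90,0.085],
[-0.0113,0.0084,0.0155,-1.52,6.77,1.90,0.085],
[-0.0128,0.0084,0.0143,-1.52,6.77,1.90,0.085],
[-0.0141,0.0084,0.0129,-1.52,6.77,1.90,0.085],
[-0.0153,0.0086,0.0114,-1.52,6.77,1.90,0.085],
[-0.0162,0.0088,0.0098,-1.52,6.77,1.90,0.085],
[-0.0170,0.0092,0.0081,-1.52,6.77,1.90,0.085],
```

carry_out(motion=[[[-0.0097,0.0084,0.0165,-1.5,6.8,1.9,0.085],[-0.0113,0.0084,0.0155,-1.5,6.8,1.9,0.085],[-0.0128,0.0084,0.0143,-1.5,6.8,1.9,0.085],[-0.0141,0.0084,0.013,-1.5,6.8,1.9,0.085],[-0.0153,0.0086,0.0114,-1.5,6.8,1.9,0.085],[-0.0162,0.0088,0.0098,-1.5,6.8,1.9,0.085],[-0.017,0.009,0.008,-1.5,6.8,1.9,0.085],[0,0,0,0,0,0,0.085]]])

```text
time: 9.45
tcp_pos: [0.5759, 0.1279, 0.179]
eef_rot: [0.64, -0.587, 0.337, -0.363]
ft_force: [-0.2, 0.2, 0.2]
width: 0.0852
```

Run:
```python
from h import *
a=np.array([np.cos(np.radians(5.8))*.5,np.sin(np.radians(5.8))*.5,.8660])
x=np.array([np.sin(np.radians(5.8)),-np.cos(np.radians(5.8)),0])
Q=down(x,-a);pre=np.array([.5808,.1133,.1842]);st(pre,Q)
c=wrist();cv2.imwrite("pics/w2.png",c["color"][:,:,::-1])
top=np.array([.548,.110,.127]);print(proj(c,[top,top-a*.09]))
```

```text
t 9.45 tcp [0.5759 0.1279 0.179 ] w 0.0851589516477843 F [-0.212   0.1546  0.2234] T [ 0.0625 -0.5805  0.053 ] q [-0.0148  0.7354 -0.4129  1.1143  0.1221  1.8547 -1.8874]
err tool [ 0.015  -0.0063  0.0006] [ 0.5814 -1.0603 -0.2501]
[[339.7337 213.0657]
 [333.2643 181.4579]]
```

View pics/w2.png

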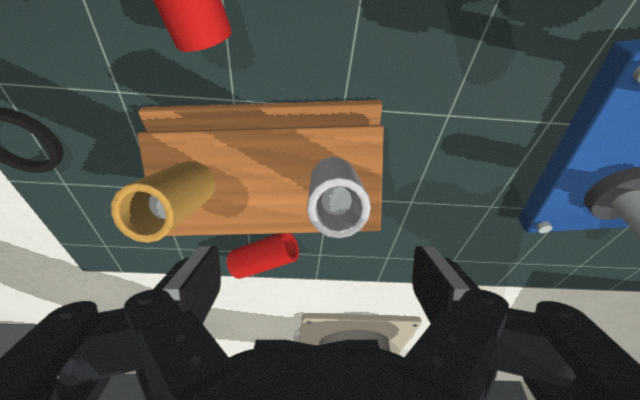

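carry_out(motion=[[[0.015,0,0.003,0.6,-1,-0.25,0.085],[0,0.015,0,0,0,0,0.085],[0,0.015,0,0,0,0,0.085],[0,0.015,0,0,0,0,0.085],[0,0.015,0,0,0,0,0.085],[0,0,0,0,0,0,0.085],[0,0,0,0,0,0,0.085],[0,0,0,0,0,0,0.085]]])

```text
time: 10.5
tcp_pos: [0.5523, 0.1055, 0.133]
eef_rot: [0.644, -0.573, 0.336, -0.381]
ft_force: [-0.2, -0.8, 0.7]
width: 0.0847
```

```bash
cat >> h.py <<'E'
A=np.array([np.cos(np.radians(5.8))*.5,np.sin(np.radians(5.8))*.5,.8660])
QS=down((np.sin(np.radians(5.8)),-np.cos(np.radians(5.8)),0),-A)
TG=np.array([.5261,.1078,.0889])+QS.apply([0,0,.0025])
E
python3 - <<'E'
from h import *
st(TG,QS)
E
```

```text
t 10.5 tcp [0.5523 0.1055 0.133 ] w 0.084694164012309 F [-0.2492 -0.7566  0.7306] T [ 0.0905 -0.4961  0.0532] q [ 0.0349  0.6905 -0.4224  1.2807  0.1434  1.7153 -1.8319]
err tool [-0.0052  0.0511  0.0014] [-1.0207  1.0098  0.2961]
```

carry_out(motion=[[[-0.005,0.012,0.001,-1,1,0.3,0.085],[0,0.014,0,0,0,0,0.085],[0,0.014,0,0,0,0,0.085],[0,0.011,0,0,0,0,0.085],[0,0,0,0,0,0,0.085],[0,0,0,0,0,0,0.085],[0,0,0,0,0,0,0.085],[0,0,0,0,0,0,0.085]]])

```text
time: 11.5
tcp_pos: [0.5258, 0.1082, 0.0853]
eef_rot: [0.642, -0.581, 0.335, -0.371]
ft_force: [0.0, -0.5, -1.3]
width: 0.0851
```

Run:
```python
from h import *
st(TG,QS)
c=wrist();cv2.imwrite("pics/w3.png",c["color"][:,:,::-1])
top=np.array([.548,.110,.127])+QS.apply([0,0,.0025]);print(proj(c,[top]))
```

```text
t 11.5 tcp [0.5258 0.1082 0.0853] w 0.08512299248708818 F [ 0.003  -0.4684 -1.2857] T [ 0.0649 -0.5444 -0.0321] q [ 0.0409  0.6991 -0.4223  1.3839  0.1379  1.6221 -1.8602]
err tool [ 0.0004 -0.0032  0.0009] [ 0.0273 -0.0236 -0.0194]
[[318.1374 314.4424]]
```

View pics/w3.png

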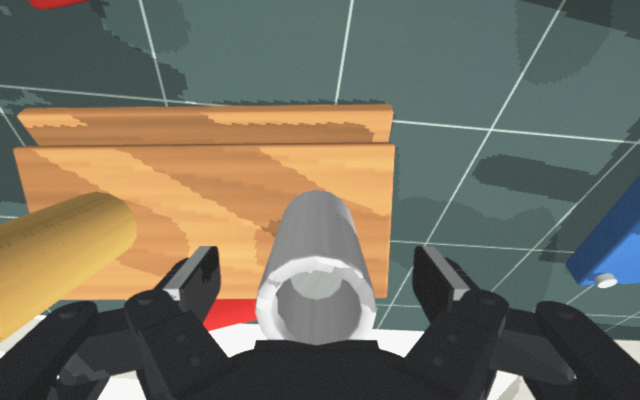

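carry_out(motion=[[[0,-0.003,0.002,0,0,0,0.085],[0,0,0,0,0,0,0.03],[0,0,0,0,0,0,0.03],[0,0,0,0,0,0,0.03],[0,0,0,0,0,0,0.03],[0,0,0,0,0,0,0.03],[0,0,0,0,0,0,0.03],[0,0,0,0,0,0,0.03]]], force=60)

```text
time: 12.55
tcp_pos: [0.5298, 0.1087, 0.0876]
eef_rot: [0.642, -0.581, 0.335, -0.371]
ft_force: [1.2, 0.0, 1.0]
width: 0.0416
```

Run:
```python
from h import *
st(TG,QS)
```

```text
t 12.55 tcp [0.5298 0.1087 0.0876] w 0.041565984497074104 F [1.1777 0.0433 1.0189] T [ 0.0353 -0.4841  0.0299] q [ 0.0387  0.7035 -0.4213  1.3707  0.1388  1.6296 -1.8595]
err tool [ 0.0005  0.0007 -0.0014] [-0.0418 -0.0215 -0.0268]
```

carry_out(motion=[[[0,-0.006,0,0,0,0,0.03],[0,-0.006,0,0,0,0,0.03],[0,-0.006,0,0,0,0,0.03],[0,-0.006,0,0,0,0,0.03],[0,-0.006,0,0,0,0,0.03],[0,0,0,0,0,0,0.03],[0,0,0,0,0,0,0.03],[0,0,0,0,0,0,0.03]]])

```text
time: 13.55
tcp_pos: [0.5454, 0.1102, 0.1147]
eef_rot: [0.642, -0.581, 0.335, -0.371]
ft_force: [0.1, 0.2, -1.9]
width: 0.0415
```

Run:
```python
from h import *
st([.5298,.1087,.0876],QS)
```

```text
t 13.55 tcp [0.5454 0.1102 0.1147] w 0.041503397701402565 F [ 0.0903  0.182  -1.8763] T [ 0.0591 -0.7787 -0.0028] q [ 0.0296  0.7083 -0.4192  1.2997  0.1367  1.6949 -1.8561]
err tool [-0.0001  0.0313 -0.0001] [ 0.013  -0.0203 -0.0194]
```

Clean, weight felt (about 1.9 N). Continue off the peg and up.

carry_out(motion=[[[0,-0.008,0,0,0,0,0.03],[0,-0.01,0,0,0,0,0.03],[0,-0.01,0,0,0,0,0.03],[0,-0.01,0,0,0,0,0.03],[0,-0.02,0,0,0,0,0.03],[0,-0.03,0,0,0,0,0.03],[0,-0.03,0,0,0,0,0.03],[0,0,0,0,0,0,0.03]]])

```text
time: 14.55
tcp_pos: [0.6074, 0.1165, 0.2228]
eef_rot: [0.642, -0.581, 0.336, -0.371]
ft_force: [0.4, 1.0, -2.9]
width: 0.041
```

Run:
```python
from h import *
st()
# target above shaft; jaw along fixture y
y=np.radians(10);Q=down((np.sin(y),-np.cos(y),0));P=(.4905,-.2015,.24)
s=arm.sense()
plan([((.53,0.02,.26),Q,6),(P,Q,8)],0,.03)
```

```text
t 14.55 tcp [0.6074 0.1165 0.2228] w 0.041015324758915624 F [ 0.3908  0.974  -2.9173] T [ 0.1165 -0.7346  0.0278] q [-0.0271  0.7719 -0.4016  0.9529  0.1415  1.9674 -1.8437]
[0.0147,0.0018,-0.0156,4.98,-0.69,-0.19,0.03],
[0.0145,0.0005,-0.0159,4.98,-0.69,-0.19,0.03],
[0.0143,-0.0008,-0.0160,4.98,-0.69,-0.19,0.03],
[0.0141,-0.0022,-0.0161,4.98,-0.69,-0.19,0.03],
[0.0139,-0.0035,-0.0160,4.98,-0.69,-0.19,0.03],
[0.0138,-0.0049,-0.0158,4.98,-0.69,-0.19,0.03],
[0.0264,0.0025,-0.0097,0.00,0.00,0.00,0.03],
[0.0264,0.0025,-0.0097,0.00,0.00,0.00,0.03],
[0.0264,0.0025,-0.0097,0.00,0.00,0.00,0.03],
[0.0264,0.0025,-0.0097,0.00,0.00,0.00,0.03],
[0.0264,0.0025,-0.0097,0.00,0.00,0.00,0.03],
[0.0264,0.0025,-0.0097,0.00,0.00,0.00,0.03],
[0.0264,0.0025,-0.0097,0.00,0.00,0.00,0.03],
[0.0264,0.0025,-0.0097,0.00,0.00,0.00,0.03],
```

carry_out(motion=[[[0.0147,0.002,-0.0156,5,-0.7,-0.2,0.03],[0.0145,0,-0.016,5,-0.7,-0.2,0.03],[0.0143,-0.001,-0.016,5,-0.7,-0.2,0.03],[0.0141,-0.002,-0.016,5,-0.7,-0.2,0.03],[0.0139,-0.0035,-0.016,5,-0.7,-0.2,0.03],[0.0138,-0.005,-0.016,5,-0.7,-0.2,0.03],[0.026,0.002,-0.01,0,0,0,0.03],[0.026,0.002,-0.01,0,0,0,0.03]]])

```text
time: 15.55
tcp_pos: [0.5096, -0.038, 0.2451]
eef_rot: [-0.542, 0.451, -0.455, 0.544]
ft_force: [0.3, -0.0, -2.2]
width: 0.0415
```

carry_out(motion=[[[0.026,0.002,-0.01,0,0,0,0.03],[0.026,0.002,-0.01,0,0,0,0.03],[0.026,0.002,-0.01,0,0,0,0.03],[0.026,0.002,-0.01,0,0,0,0.03],[0.02,0.002,-0.005,0,0,0,0.03],[0.01,0.002,-0.005,0,0,0,0.03],[0,0,0,0,0,0,0.03],[0,0,0,0,0,0,0.03]]])

```text
time: 16.55
tcp_pos: [0.4747, -0.1827, 0.2247]
eef_rot: [0.544, -0.456, 0.452, -0.541]
ft_force: [-0.1, -0.1, -2.0]
width: 0.0414
```

```bash
cat >> h.py <<'E'
QF=down((np.sin(np.radians(10)),-np.cos(np.radians(10)),0))
E
python3 - <<'E'
from h import *
P=np.array([.4905,-.2015,.24]);st(P,QF)
t=arm.read_camera("top");s=arm.read_camera("scene");c=wrist()
print("wrist pred shaft top",proj(c,[(.4905,-.2015,.14)]),"scene shaft",proj(s,[(.4905,-.2015,.14)]))
cr=cv2.resize(s["color"][90:215,260:385],(400,400),interpolation=cv2.INTER_CUBIC)
im=np.hstack([cv2.resize(c["color"][50:350,170:470],(400,400),interpolation=cv2.INTER_CUBIC),cr])
cv2.imwrite("pics/c3.png",im[:,:,::-1])
E
```

```text
t 16.55 tcp [ 0.4747 -0.1827  0.2247] w 0.041439974710671186 F [-0.0797 -0.0646 -1.9609] T [ 0.0043 -0.0374  0.0288] q [ 0.5417  0.1003 -0.2817  1.7559  0.0304  1.2956 -1.1407]
err tool [ 0.0213 -0.0154  0.0122] [ 0.3536  0.1562 -0.0786]
wrist pred shaft top [[345.9632 186.3745]] scene shaft [[316.259  148.0355]]
```

View pics/c3.png

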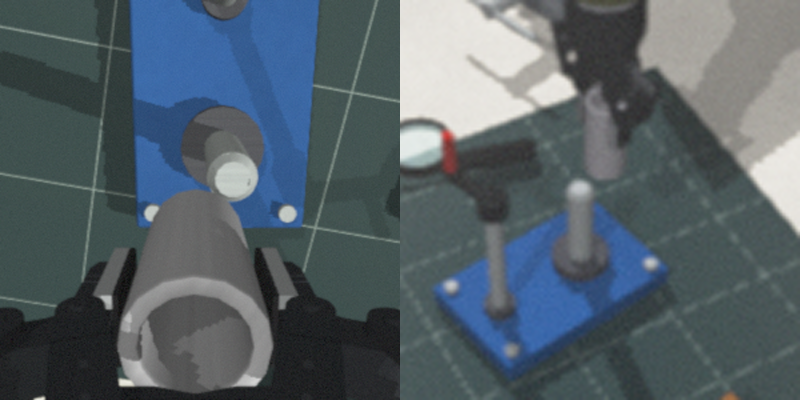

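carry_out(motion=[[[0.011,0,0.005,0.2,0,0,0.03],[0.011,0,0.005,0.2,0,0,0.03],[0,0,0,0,0,0,0.03],[0,0.008,0,0,0,0,0.03],[0,0.008,0,0,0,0,0.03],[0,0.008,0,0,0,0,0.03],[0,0,0,0,0,0,0.03],[0,0,0,0,0,0,0.03]]])

```text
time: 17.7
tcp_pos: [0.4897, -0.2033, 0.1986]
eef_rot: [-0.542, 0.454, -0.453, 0.543]
ft_force: [0.5, 0.5, -2.0]
width: 0.0412
```

```bash
cat >> h.py <<'E'
PS=np.array([.491,-.2023,.19])-QF.apply([0,0,.0018])
E
python3 - <<'E'
from h import *
st(PS,QF)
c=wrist();s=arm.read_camera("scene")
cr=cv2.resize(s["color"][90:190,270:370],(400,400),interpolation=cv2.INTER_CUBIC)
im=np.hstack([cv2.resize(c["color"][50:350,170:470],(400,400),interpolation=cv2.INTER_CUBIC),cr])
cv2.imwrite("pics/c4.png",im[:,:,::-1])
E
```

```text
t 17.7 tcp [ 0.4897 -0.2033  0.1986] w 0.04120074541456338 F [ 0.5389  0.5307 -1.9861] T [ 0.0723 -0.0323 -0.0019] q [ 0.552   0.1605 -0.2681  1.7452  0.0428  1.2416 -1.1187]
err tool [-0.0008  0.0086 -0.0004] [-0.0572  0.2407 -0.092 ]
```

View pics/c4.png

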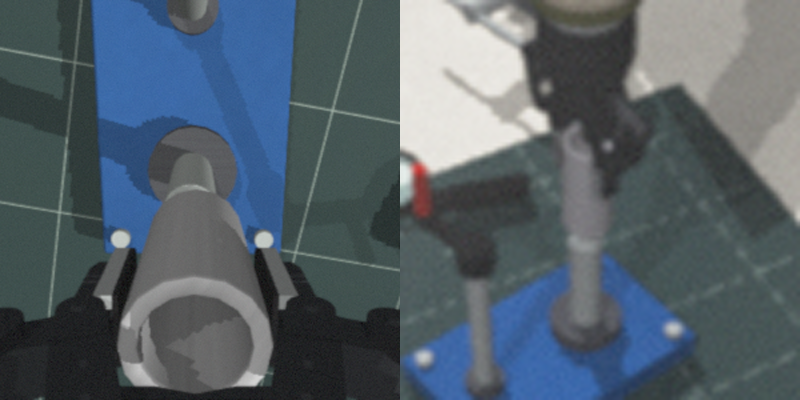

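carry_out(motion=[[[-0.001,0.004,0,0,0,0,0.03],[0,0.004,0,0,0,0,0.03],[0,0.003,0,0,0,0,0.03],[0,0.003,0,0,0,0,0.03],[0,0.003,0,0,0,0,0.03],[0,0.003,0,0,0,0,0.03],[0,0,0,0,0,0,0.03],[0,0,0,0,0,0,0.03]]])

```text
time: 18.8
tcp_pos: [0.492, -0.2011, 0.1793]
eef_rot: [-0.541, 0.452, -0.454, 0.545]
ft_force: [2.3, 0.9, -1.7]
width: 0.041
```

Run:
```python
from h import *
st(PS,QF)
```

```text
t 18.8 tcp [ 0.492  -0.2011  0.1793] w 0.04100258841809746 F [ 2.3142  0.8919 -1.7012] T [ 0.2685 -0.4186  0.0172] q [ 0.5489  0.175  -0.2704  1.7708  0.0461  1.197  -1.1247]
err tool [ 0.001  -0.0107 -0.0029] [-0.3657  0.3266 -0.0483]
```

carry_out(motion=[[[0,0.004,0,-0.3,0.3,0,0.03],[0,0.004,0,0,0,0,0.03],[0,0.004,0,0,0,0,0.03],[0,0.004,0,0,0,0,0.03],[0,0.004,0,0,0,0,0.03],[0,0.004,0,0,0,0,0.03],[0,0,0,0,0,0,0.03],[0,0,0,0,0,0,0.03]]])

```text
time: 19.8
tcp_pos: [0.4921, -0.2007, 0.1531]
eef_rot: [-0.541, 0.455, -0.454, 0.542]
ft_force: [2.2, 1.4, -1.4]
width: 0.0416
```

Run:
```python
from h import *
st(PS,QF)
```

```text
t 19.8 tcp [ 0.4921 -0.2007  0.1531] w 0.04164070898043828 F [ 2.2288  1.3792 -1.3624] T [ 0.4894 -0.5259 -0.029 ] q [ 0.5444  0.2022 -0.2701  1.7973  0.057   1.1497 -1.1397]
err tool [ 0.0013 -0.0369 -0.0032] [-0.047   0.0189 -0.0794]
```

carry_out(motion=[[[0,0.006,0.0005,0,0,0,0.03],[0,0.006,0.0,0,0,0,0.03],[0,0.006,0,0,0,0,0.03],[0,0.006,0,0,0,0,0.03],[0,0.006,0,0,0,0,0.03],[0,0.006,0,0,0,0,0.03],[0,0.006,0,0,0,0,0.03],[0,0,0,0,0,0,0.03]]])

```text
time: 20.8
tcp_pos: [0.4923, -0.2008, 0.1078]
eef_rot: [-0.541, 0.455, -0.454, 0.542]
ft_force: [2.1, 2.4, -3.6]
width: 0.0414
```

Run:
```python
from h import *
st(PS,QF)
```

```text
t 20.8 tcp [ 0.4923 -0.2008  0.1078] w 0.04143153313583247 F [ 2.1269  2.3943 -3.5869] T [ 0.4362 -0.5286  0.0369] q [ 0.5395  0.2508 -0.2681  1.8423  0.074   1.0588 -1.153 ]
err tool [ 0.0012 -0.0822 -0.0033] [-0.0014  0.0099 -0.0816]
```

Slow final descent of about 22 mm, watching for contact.

carry_out(motion=[[[0,0.004,0,0,0,0,0.03],[0,0.004,0.0,0,0,0,0.03],[0,0.003,0,0,0,0,0.03],[0,0.003,0,0,0,0,0.03],[0,0.002,0,0,0,0,0.03],[0,0.001,0,0,0,0,0.03],[0,0.0,0,0,0,0,0.03],[0,0,0,0,0,0,0.03]]])

```text
time: 21.8
tcp_pos: [0.4925, -0.2009, 0.0901]
eef_rot: [-0.541, 0.455, -0.454, 0.542]
ft_force: [2.2, 1.1, -1.9]
width: 0.0413
```

Run:
```python
from h import *
st(PS,QF)
```

```text
t 21.8 tcp [ 0.4925 -0.2009  0.0901] w 0.04134961385181932 F [ 2.2079  1.0599 -1.8686] T [ 0.4042 -0.4598 -0.0337] q [ 0.5372  0.2721 -0.2666  1.8578  0.0818  1.0224 -1.1589]
err tool [ 0.001  -0.0999 -0.0034] [-0.0267  0.0049 -0.0565]
```

carry_out(motion=[[[0,0.001,0,0,0,0,0.03],[0,0.001,0.0,0,0,0,0.03],[0,0.001,0,0,0,0,0.03],[0,0.001,0,0,0,0,0.03],[0,0.001,0,0,0,0,0.03],[0,0,0,0,0,0,0.03],[0,0.0,0,0,0,0,0.03],[0,0,0,0,0,0,0.03]]])

```text
time: 22.8
tcp_pos: [0.4927, -0.201, 0.0865]
eef_rot: [-0.541, 0.455, -0.455, 0.542]
ft_force: [0.7, 1.7, 1.0]
width: 0.0415
```

Run:
```python
from h import *
st(PS,QF)
```

```text
t 22.8 tcp [ 0.4927 -0.201   0.0865] w 0.04146877729477651 F [0.708  1.6692 0.9846] T [ 0.5326 -0.1507  0.0555] q [ 0.5364  0.2766 -0.2662  1.8607  0.0838  1.0147 -1.1607]
err tool [ 0.0009 -0.1035 -0.0036] [-0.0448 -0.0077 -0.0262]
```

carry_out(motion=[[[0,0.002,0,0,0,0,0.03],[0,0.002,0.0,0,0,0,0.03],[0,0.002,0,0,0,0,0.03],[0,0.002,0,0,0,0,0.03],[0,0.002,0,0,0,0,0.03],[0,0,0,0,0,0,0.03],[0,0.0,0,0,0,0,0.03],[0,0,0,0,0,0,0.03]]])

```text
time: 23.8
tcp_pos: [0.493, -0.2012, 0.0865]
eef_rot: [0.542, -0.454, 0.455, -0.541]
ft_force: [-0.8, 1.7, 3.3]
width: 0.0414
```

Run:
```python
from h import *
st(PS,QF)
s=arm.read_camera("scene");c=wrist()
cr=cv2.resize(s["color"][110:210,260:360],(400,400),interpolation=cv2.INTER_CUBIC)
im=np.hstack([cv2.resize(c["color"][50:350,170:470],(400,400),interpolation=cv2.INTER_CUBIC),cr])
cv2.imwrite("pics/c5.png",im[:,:,::-1])
```

```text
t 23.8 tcp [ 0.493  -0.2012  0.0865] w 0.04141063946020614 F [-0.8237  1.7366  3.3392] T [0.536  0.0462 0.0811] q [ 0.5349  0.2766 -0.2659  1.8606  0.0861  1.0143 -1.1639]
err tool [ 0.001  -0.1035 -0.0039] [-0.0262 -0.0512  0.0922]
```

View pics/c5.png

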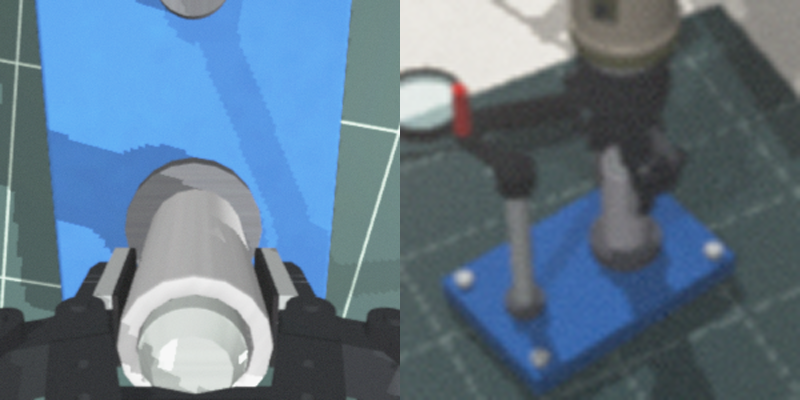

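The sleeve is over the shaft and on the collar: the shaft top shows through the bore, and TCP stays at 0.0865 under extra push. I'll release it.

carry_out(motion=[[[0,0,0,0,0,0,0.075],[0,0,0,0,0,0,0.075],[0,0,0,0,0,0,0.075],[0,0,0,0,0,0,0.075],[0,0,0,0,0,0,0.075],[0,-0.008,0,0,0,0,0.075],[0,-0.015,0,0,0,0,0.075],[0,-0.02,0,0,0,0,0.075]]])

```text
time: 24.9
tcp_pos: [0.4919, -0.2019, 0.1307]
eef_rot: [0.542, -0.455, 0.455, -0.54]
ft_force: [-0.4, -0.1, 0.0]
width: 0.0753
```

carry_out(motion=[[[0,-0.03,0,0,0,0,0.075],[0,-0.03,0,0,0,0,0.075],[0,-0.03,0,0,0,0,0.075],[0,-0.03,0,0,0,0,0.075],[-0.03,0,-0.03,0,0,0,0.075],[-0.03,0,-0.03,0,0,0,0.075],[-0.03,0,-0.03,0,0,0,0.075],[0,0,0,0,0,0,0.075]]])

```text
time: 25.9
tcp_pos: [0.3866, -0.126, 0.2656]
eef_rot: [-0.541, 0.45, -0.459, 0.542]
ft_force: [0.8, -0.5, 0.1]
width: 0.075
```

Run:
```python
from h import *
st()
t=arm.read_camera("top");s=arm.read_camera("scene")
f=lambda i:cv2.resize(i,(400,300),interpolation=cv2.INTER_CUBIC)
im=np.vstack([np.hstack([f(t["color"][150:270,345:505]),f(s["color"][110:215,240:380])]),np.hstack([f(t["color"][100:280,150:390]),f(s["color"][200:350,260:460])])])
cv2.imwrite("pics/c6.png",im[:,:,::-1])
print("expected scene px sleeve top/bottom",proj(s,[(.491,-.2023,.13),(.491,-.2023,.04),(.491,-.2023,.14)]))
```

```text
t 25.9 tcp [ 0.3866 -0.126   0.2656] w 0.07500800520027674 F [ 0.84   -0.5136  0.0502] T [-0.0489  0.038  -0.0132] q [ 0.5445 -0.1719 -0.3028  1.9255 -0.0481  1.3683 -1.1416]
expected scene px sleeve top/bottom [[316.0078 150.0272]
 [315.9798 167.8482]
 [316.0111 147.9334]]
```

View pics/c6.png

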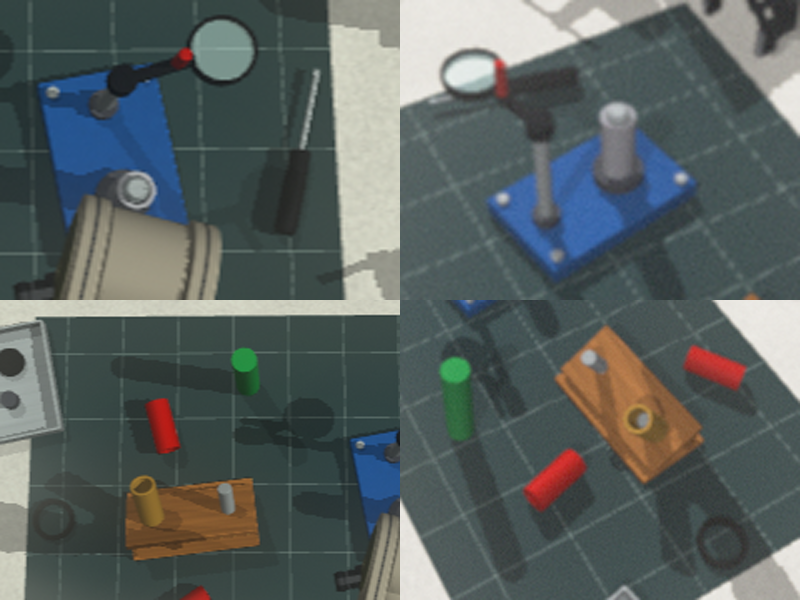

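Run:
```python
from h import *
t=arm.read_camera("top");d=(onz(t,(433.6,169.8),.188)-onz(t,(393.6,181.6),.199))[0]
print("swing",np.radians((np.degrees(np.arctan2(d[1],d[0]))%360)-190))
print(arm.hand_in())
```

```text
swing 1.6903549486435165
the job is handed in; nothing more can be done
None
```

The job is handed in, at about 26 s of the 67 s allowed.

- **Magnifier:** I gripped the red pin, swung it aside and left it there. The last top view measures about 1.69 rad, past a quarter turn and short of the 1.75 stop. While I held the pin, the arm's own pose read about 1.68–1.70.
- **Silver sleeve:** I drew it off its peg along the slant, set it upright and lowered it over the shaft. I kept hold until the tool stopped at z = 0.0865 m, about where I expected the collar (0.086 m). Pressing further did not move it down, and only then did I let go.
- **Last pictures:** The sleeve sits on the collar with the shaft tip showing above it. The brass sleeve, green tube, screwdriver and seal ring look where they were, and the arm is clear of everything.
- **Forces:** The readings taken after each move were a few newtons at most.
- **Small disagreement:** The camera views differed by about 2–6 mm, up to 6 mm on the shaft position. It didn't matter, because the sleeve slid on with only about 2 N of side force.

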